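# Shut the reader's covers and hold the reading arm level over its forks

### The arm

A 6-joint arm with a two-finger parallel gripper is mounted at the origin on the work surface. World frame = base frame: x ahead of the robot, y to its left, z up, the work surface at z = 0. Lengths are in m, angles in rad, forces in N, time in s.
With the tool pointing down it reaches from about 0.35 to 0.975 m from the base axis. Payload 4.9 kg.
Tool frame: the origin (TCP) lies on the centre line of the jaws, within the pads' length; the fingertips stand manip.tip_reach ahead of it and the grasp point (between the pads) is the TCP (manip.tip_reach is the distance from the TCP to the fingertips, in m); z points along the fingers, y is the line along which they close (so a half turn about z gives the same grasp; the last joint's range is limited). The gripper opens to 85 mm and grips with 20 to 120 N. Pads are 22 mm wide; open, the fingers measure 114 mm over their backs; the gripper's body (76 mm by 85 mm) begins 54 mm behind the grasp point. The pads swing forward as they close: fully open they stand 13 mm farther back than shut.
Start: joints at [1.046, 0.053, 1.613, -0, 1.476, -0.119], TCP at [0.247, 0.574, 0.25] pointing down, gripper open.
Joint ranges: [-3.01, 3.01], [-1.01, 2.22], [0.06, 2.58], [-1.02, 4.17], [0.09, 2.62], [-3.14, 3.14]. Speed limits (rad/s): [2.57, 2.57, 3.14, 3.14, 3.14, 3.14].

### API

Orientations are given as a unit quaternion [w, x, y, z].
In Python, from plant import manip gives the robot as it stands. The module is installed in compiled form; this text tells all that it offers.
- The arm moves only by the tool move_arm, never from a script. Its argument "rows" is a list of rows, each a list of 7 numbers: the shift along the tool's x, y, z in cm, then the turn, a rotation vector about the tool's x, y, z in degrees, then the opening, from -1 (shut) to 1 (fully open). In form: [[tx, ty, tz, ax, ay, az, jaw], ...]. A call has 1 to 20 rows; each row shifts and turns the commanded pose from where the row before left it, along the tool's axes as they then stand; what a row does not reach is not made up. A row lasts 1/12 s, in which the tool goes at most 41.7 mm and 7.16 degrees, less where a joint would pass 70% of its speed; a pose out of reach is approached as far as the arm can. A call is refused whole if a number of a shift passes 4.17 or a number of a turn 7.16, either way. A call with a gripper value outside its range is refused whole. The fingers move at their own pace and stop on an object; the grip force is fixed at half the most. Time passes only in rows, so rows that do not move let the fingers close. It gives the time, the measured TCP pose, the force, the opening and the grip force at its end, in the units of the state.
- manip.state(): the state, without advancing time (a new reading comes with each control period).
- manip.grab_frame(name): name is "side" or "top" or "wrist"; returns a dict with "img" (400x640x3 uint8, blue, green, red), "mtx" (3x3 intrinsics, pixels), "R" (3x3) and "t" (3): a world point X has camera coordinates R X + t. Camera axes: x right, y down, z forward; pixel columns grow to the right and rows downward; lengths in m; the calibration is good to about 2 mm. A picture is of the moment at which its call begins. There is no depth.
- manip.job_done(): hands the job in; it is judged then, once.
The state is a dict: "time": time; "joint_pos": joint angles; "joint_vel": joint speeds; "joint_efforts": joint torques, N m; "tool_pos": TCP position; "tool_rot": TCP orientation; "contact_force": force on the tool from outside, world axes, zero at the start; "ft_torque": the same for the moment, N m; "gripper_width": opening from 0.0 (shut) to 1.0 (fully open); "grasp_force": force on a finger pad.
Only numpy, scipy, OpenCV 4.12 (cv2) and the standard library are available. Lean on these libraries where they do the work, as an engineer would, in place of code of your own. Each camera call takes 0.05 s, during which the arm holds its last target. There are 200 camera calls.

### The job

Press both hinged well covers of the white residue reader down until they click shut and stay shut. Then lift the loose reading arm (aluminium bar with a heavy square head) by its balance point and hold it level about 4 cm above where it will rest: in line with and centred over the reader's two forks, its head over the raised square seat, touching nothing but the gripper. Finish holding it there, still and level, ready for a colleague to fit it; leave the other things on the bench where they are.

Things in the scene. Friction and masses are not known exactly. Their poses are not given: they have to be found in the camera images.
- reader: White residue reader, fixed: housing 140 mm (its x) by 280 mm (its y, -115 to +165 mm), top 52 mm above the bench. Origin on the bench midway between the two forks; x points from the latch side to the hinge side, y along the row of covers towards the head seat, z up. Two grey covers lie between the forks, at y = -34 and +34 mm; each has a small latch at x = -57 to -33 mm, 69 mm high.
- cover_a (a joint): Cover at y = -34 mm: 0 shut, grows as it opens upward (starts 0.40 to 0.70, most 0.85). 74 mm long, 56 wide, 7 thick; hinge along the reader's y at x = +47 mm, 60.5 mm above the bench; free edge to -x, 78 mm out. It stays put half open; below about 0.35 a weak spring lifts it unless latched. A sprung tooth at the free edge yields to about 6 N on the pad point, then holds it at 0 to 0.03.
- cover_b (a joint): The same for the like cover at y = +34 mm of the reader.
- cover_a_pad (a point): Point to press on the top face of cover a, on its middle line, 50 mm from the hinge; moves with the cover. When shut it lies at x = -3 mm, y = -34 mm of the reader, 66.5 mm above the bench.
- cover_b_pad (a point): The same on cover b; when shut at x = -3 mm, y = +34 mm of the reader.
- readarm: Loose reading arm, 0.4 to 0.65 kg, 250 mm long, lying flat. Origin on the bench below its balance point; y along the bar towards the head, z up. Aluminium bar 12 mm wide, y = -155 to +45 mm, underside 12 mm and top 28 mm above the bench; steel head 44 mm (x) by 50 mm (y) by 40 mm high at y = +45 to +95 mm; at the tail an upright disc 40 mm across, 8 mm thick.
- readarm_balance (a point): The arm's balance point, on the bar's axis 45 mm from the head's inner face, 20 mm above the arm's underside.
- readarm_head (a point): Centre of the arm's head, 70 mm from the balance point.
- reader_fork_a (a point): Fork at the reader's y = -80 mm: this point is the middle of its notch floor, 85 mm above the bench. Aluminium, 50 mm wide in x, 8 mm thick in y; two prongs leave a 22 mm gap and end 100 mm above the bench.
- reader_fork_b (a point): The like fork at y = +80 mm, next to the seat.
- reader_seat (a point): Centre of the raised grey square seat for the arm's head, at the reader's y = +126 mm, floor 71 mm above the bench; 58 x 60 mm, low rim 79 mm above the bench.
- reader_over (a point): Where the arm's balance point lies when the arm rests in the forks with its head in the seat: y = +53 mm of the reader, 93 mm above the bench. The hold is 40 mm above this point.
- marker: Bystander: grey marker pen with a blue cap, 125 x 14 mm, 13 mm high, lying 75 to 95 mm to one side of the reading arm; origin under its centre. Leave alone.
- cuvettes: Bystander: white cuvette block 90 x 30 mm, 40 mm high with its cuvettes, standing between the reader and the reading arm; origin under its centre. Leave alone.
- tipbox: Bystander: blue pipette-tip box 85 x 120 mm, 58 mm high; origin under its centre. Leave alone.
- dropper: Bystander: white dropper bottle, 44 mm across, 85 mm high, green cap; origin under its centre. Leave alone.

How it is judged:
By the outcome, as a careful person would: the job done as asked, in the order asked, and still so for the second after the job is handed in, while the arm keeps its last pose, push and grip.
It also fails if it takes over 64 s, if anything falls off the work surface, if the arm or the gripper's body presses on something with over 40 N, if the wrist force passes 120 N, or if a joint passes its speed limit or range.

## Working session

There is one attempt and no reset: what is moved stays moved. The work goes in short steps, Python scripts to look and compute and a tool call to move; the robot and the scene stay as the last step left them, time stands still between calls to the robot, and variables do not carry over. Pictures are saved under pics/ and viewed, at most 10 in all, crops included, and the job is handed in when it is done.

Besides the shell and the picture viewer there is one more tool, called after "Request:" in YAML: its name, and indented under it one key for each argument. move_arm: Moves the arm, as the interface text tells. Its arguments: {"type":"object","properties":{"rows":{"type":"array","items":{"type":"array","items":{"type":"number"}}}},"required":["rows"]}

```bash
mkdir -p pics; cat > h.py <<'E'
import numpy as np, cv2, pickle
from plant import manip
def grab(n,tag):
    f=manip.grab_frame(n); cv2.imwrite(f"pics/{tag}.png",f["img"]); pickle.dump(f,open(f"pics/{tag}.pkl","wb")); return f
def load(tag): return pickle.load(open(f"pics/{tag}.pkl","rb"))
def ray(f,u,v):
    d=f["R"].T@np.linalg.inv(f["mtx"])@np.array([u,v,1.]); c=-f["R"].T@f["t"]; return c,d/np.linalg.norm(d)
def atz(f,u,v,z):
    c,d=ray(f,u,v); return c+d*(z-c[2])/d[2]
def tri(obs):
    A=0;b=0
    for f,u,v in obs:
        c,d=ray(f,u,v);P=np.eye(3)-np.outer(d,d);A=A+P;b=b+P@c
    return np.linalg.solve(A,b)
def proj(f,X):
    p=f["mtx"]@(f["R"]@np.asarray(X,float)+f["t"]); return p[:2]/p[2]
E
python3 - <<'E'
from h import *
s=manip.state();print(s, manip.tip_reach)
for n in("side","top"):
    f=grab(n,n+"0");print(n,-f["R"].T@f["t"],f["R"][2])
E
```

```text
{'time': 0.0, 'joint_pos': array([ 1.04603181e+00,  5.33358882e-02,  1.61430994e+00, -1.25618230e-05,
        1.47599046e+00, -1.18989166e-01]), 'joint_vel': array([-4.45722887e-04,  6.17427747e-05, -1.63646390e-03, -2.24875884e-04,
        2.59628370e-03,  1.22858268e-03]), 'joint_efforts': array([ 4.30131086e-04, -3.93668747e+01, -3.70182180e+01,  1.01206992e-04,
        6.67060143e-03,  2.19800604e-06]), 'tool_pos': array([0.24640629, 0.57373611, 0.24906646]), 'tool_rot': array([-3.17318124e-04,  2.01497916e-01,  9.79488410e-01, -9.71317173e-04]), 'contact_force': array([ 0.33298952, -0.00173481,  0.27470001]), 'ft_torque': array([-0.02845556,  0.02868449, -0.00473204]), 'grasp_force': 0.0, 'gripper_width': 0.9960918106603995} 0.019
side [ 0.19680602 -0.46029337  0.7324337 ] [ 0.44636668  0.54195441 -0.71206896]
top [0.45202203 0.02146384 1.02046013] [ 0.16339999  0.00870546 -0.98652149]
```

View pics/top0.png

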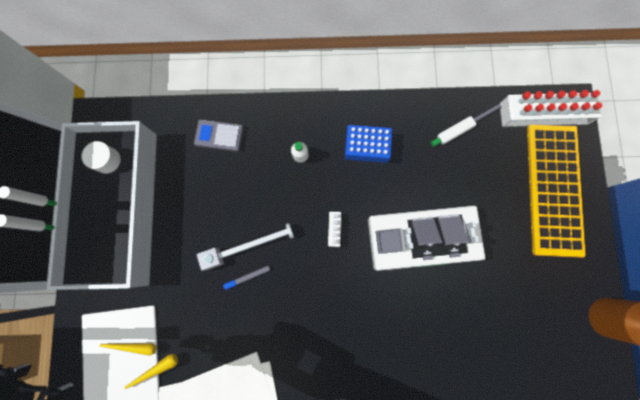

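View pics/side0.png

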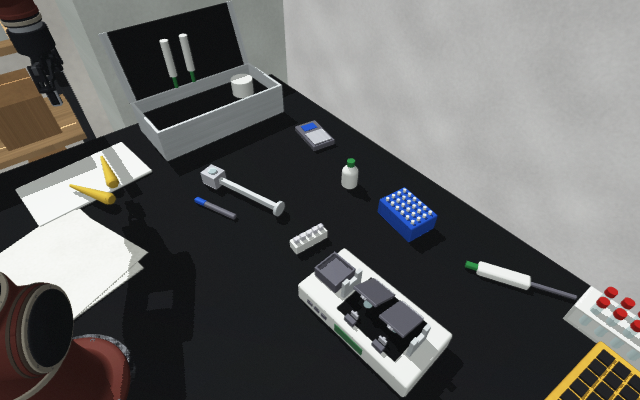

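The top view shows the reader at (370–485, 207–268) with its seat to the left. The reading arm runs from its head (208,259) to its tail disc (291,231), and the cuvettes are at (335,229). The side view shows the same layout, with both covers half open. I'll enlarge crops to read points more exactly.

```bash
python3 - <<'E'
from h import *
t=load("top0")["img"];s=load("side0")["img"]
def c(i,x,y,w,h,k): return cv2.resize(i[y:y+h,x:x+w],None,fx=k,fy=k,interpolation=cv2.INTER_CUBIC)
a=c(t,190,200,133,100,6)  # 798x600
b=c(t,360,200,133,75,6)
d=c(s,290,240,170,160,3.5)
e=c(s,190,155,110,70,3.5)
cv2.imwrite("pics/c1.png",np.vstack([c(t,190,210,132,70,4),c(t,360,200,132,75,4)]))
H=max(d.shape[0],e.shape[0])
e=cv2.copyMakeBorder(e,0,0,0,d.shape[1]-e.shape[1],cv2.BORDER_CONSTANT)
cv2.imwrite("pics/c2.png",d); 
cv2.imwrite("pics/c1.png",np.vstack([c(t,190,215,130,60,4.5),c(t,360,200,130,73,4.5)]))
E
```

```text
(no output)
```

View pics/c1.png

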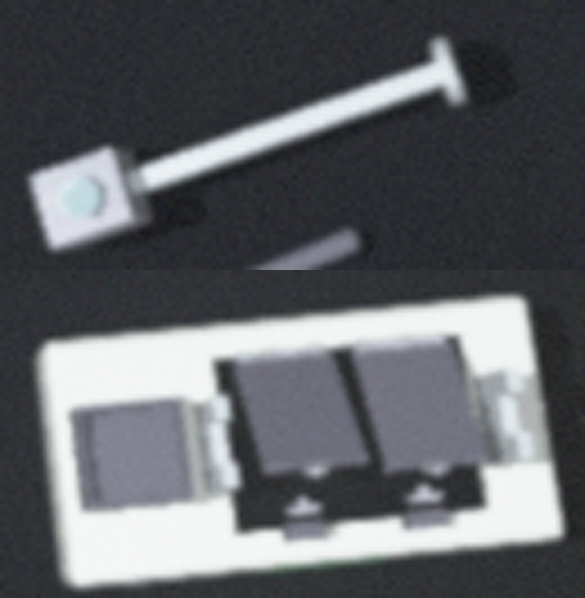

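View pics/c2.png

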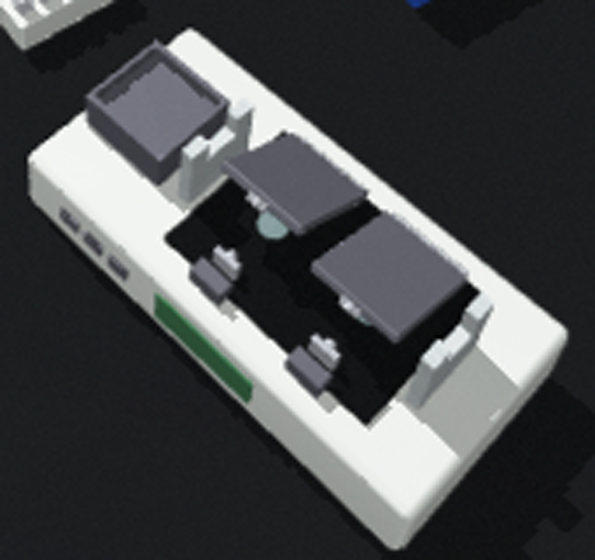

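```bash
cat > fit.py <<'E'
from h import *
from scipy.optimize import least_squares
T=load("top0");S=load("side0")
tp=lambda x,y:(360+(x+.5)/4.5-.5,200+(y-270+.5)/4.5-.5)
ta=lambda x,y:(190+(x+.5)/4.5-.5,215+(y+.5)/4.5-.5)
sp=lambda x,y:(290+(x+.5)/3.5-.5,240+(y+.5)/3.5-.5)
# reader: local pt, frame, pix
O=[((.07,.165,.052),T,tp(42,347)),((.07,-.115,.052),T,tp(526,299)),((-.07,-.115,.052),T,tp(563,537)),((-.07,.165,.052),T,tp(74,585)),
((.07,.165,.052),S,sp(188,31)),((-.07,.165,.052),S,sp(31,158)),((.07,-.115,.052),S,sp(566,336)),((-.07,-.115,.052),S,sp(400,513)),
((.029,.156,.079),T,tp(72,410)),((.029,.096,.079),T,tp(184,401)),((-.029,.096,.079),T,tp(191,502)),((-.029,.156,.079),T,tp(82,508)),
((.029,.156,.079),S,sp(157,42)),((-.029,.156,.079),S,sp(88,97)),((.029,.096,.079),S,sp(229,100)),((-.029,.096,.079),S,sp(160,156)),
((-.018,.08,.1),S,sp(194,147)),((.018,.08,.1),S,sp(242,105)),((-.018,-.08,.1),S,sp(433,348)),((.018,-.08,.1),S,sp(481,298))]
def tf(p,l):
    c,s=np.cos(p[2]),np.sin(p[2]); return np.array([p[0]+c*l[0]-s*l[1],p[1]+s*l[0]+c*l[1],l[2]+p[3]])
def res(p): return np.concatenate([proj(f,tf(p,l))-q for l,f,q in O])
if __name__=="__main__":
    r=least_squares(res,[.5,-.1,0,0],loss="soft_l1");print("reader",r.x);print(r.fun.reshape(-1,2).round(1).tolist())
    Ha=[tri([(T,*O[i][2]),(S,*O[j][2])]).round(4).tolist() for i,j in [(8,12),(9,14),(10,15),(11,13)]];print("seat rim tri",Ha)
    s=S["img"];cv2.imwrite("pics/c3.png",cv2.resize(s[155:225,190:300],None,fx=6,fy=6,interpolation=cv2.INTER_CUBIC))
    for q in [(28,178),(110,147),(135,220),(50,250)]: print("head top",atz(T,*ta(*q),.04).round(4))
    print("bar tail",atz(T,*ta(440,76),.028),"bar head",atz(T,*ta(141,183),.028))
E
python3 fit.py
```

```text
reader [ 0.5188851  -0.25719453  0.07186585 -0.00224391]
[[-0.1, -1.5], [-0.3, -1.4], [0.5, -0.0], [-0.7, 0.2], [0.5, -2.5], [-2.4, -1.4], [1.7, -1.6], [2.3, 2.7], [-0.1, -1.1], [-1.2, -1.5], [0.3, -0.7], [0.5, 0.3], [-0.5, -0.5], [-1.0, -0.4], [-0.1, 0.4], [-0.6, 1.4], [0.0, -0.1], [-0.8, 1.0], [-0.1, 1.7], [-1.2, 2.2]]
seat rim tri [[0.5351, -0.1005, 0.0769], [0.5374, -0.1613, 0.0832], [0.4827, -0.1629, 0.0808], [0.4804, -0.1035, 0.0733]]
head top [0.4883 0.3633 0.04  ]
head top [0.5048 0.3163 0.04  ]
head top [0.4629 0.301  0.04  ]
head top [0.4471 0.3494 0.04  ]
bar tail [0.54197669 0.1265972  0.028     ] bar head [0.48418247 0.30133875 0.028     ]
```

```bash
sleep 1
```

```text
(no output)
```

View pics/c3.png

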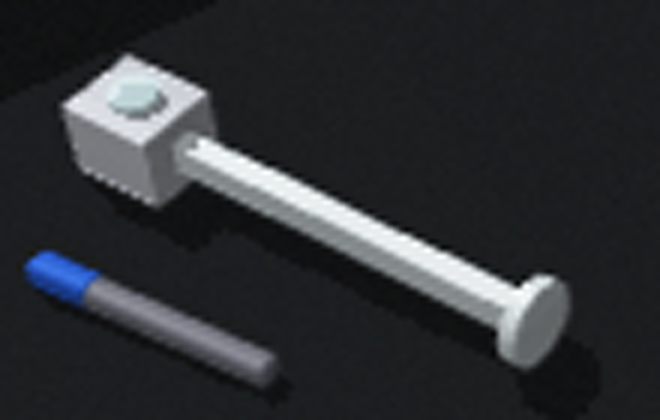

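```bash
cat > plan.py <<'E'
from h import *
from scipy.spatial.transform import Rotation as Ro
def pose():
    s=manip.state();q=s["tool_rot"];return s,Ro.from_quat([q[1],q[2],q[3],q[0]])
def goto(p,yaw):  # yaw = world angle of tool y; tool down. turn first, then shift
    s,R=pose(); c,n=np.cos(yaw),np.sin(yaw)
    G=Ro.from_matrix(np.array([[-n,c,0],[c,n,0],[0,0,-1.]]))
    print("turn deg",np.degrees((R.inv()*G).as_rotvec()).round(2),"then shift cm",(G.inv().apply(np.array(p)-s["tool_pos"])*100).round(2),"now",s["tool_pos"].round(4),"F",s["contact_force"].round(1),"t",round(s["time"],2))
E
python3 - <<'E'
from fit import *
from plan import goto
sa=lambda x,y:(190+(x+.5)/6-.5,155+(y+.5)/6-.5)
O=[((.022,.095,.04),T,ta(28,178)),((.022,.045,.04),T,ta(110,147)),((-.022,.045,.04),T,ta(135,220)),((-.022,.095,.04),T,ta(50,250)),
((.022,.095,.04),S,sa(128,53)),((.022,.045,.04),S,sa(215,95)),((-.022,.045,.04),S,sa(150,145)),((-.022,.095,.04),S,sa(62,107)),
((0,-.153,.028),T,ta(440,76)),((0,.047,.028),T,ta(141,183)),((0,-.159,.02),S,sa(540,322))]
res=lambda p: np.concatenate([proj(f,tf(p,l))-q for l,f,q in O])
r=least_squares(res,[.5,.25,.3,0],loss="soft_l1");print("arm",r.x);print(r.fun.reshape(-1,2).round(1).tolist())
print([tri([(T,*O[i][2]),(S,*O[i+4][2])]).round(4).tolist() for i in range(4)])
rd=[.5188,-.2572,.0719,0]
for y in(.034,-.034): P=tf(rd,(-.003,y,.18));print(P);goto(P,.0719)
print("over",tf(rd,(0,.053,.133)))
E
```

```text
arm [ 0.49786272  0.26643846  0.31177185 -0.00155233]
[[0.1, -0.5], [0.3, -0.0], [-0.4, -0.1], [-0.1, -0.3], [0.2, 0.0], [-0.8, -0.4], [-1.4, 0.4], [-0.4, -0.1], [2.2, -1.1], [-3.6, 0.4], [1.0, 1.7]]
[[0.4887, 0.3633, 0.0393], [0.5061, 0.3172, 0.0353], [0.4644, 0.3001, 0.0407], [0.4478, 0.3497, 0.0383]]
[ 0.51336526 -0.22350336  0.18      ]
turn deg [-1.000e-01  4.000e-02  6.263e+01] then shift cm [-81.44  20.9    6.92] now [0.2464 0.5738 0.2492] F [-0.6  0.6  0.5] t 0.1
[ 0.51825025 -0.29132767  0.18      ]
turn deg [-1.000e-01  4.000e-02  6.263e+01] then shift cm [-88.24  20.9    6.92] now [0.2464 0.5738 0.2492] F [-0.6  0.6  0.5] t 0.1
over [ 0.51499258 -0.20433694  0.133     ]
```

Request:
move_arm:
  rows:
    - [0,0,0,0,0,6.96,-1]
    - [0,0,0,0,0,6.96,-1]
    - [0,0,0,0,0,6.96,-1]
    - [0,0,0,0,0,6.96,-1]
    - [0,0,0,0,0,6.96,-1]
    - [0,0,0,0,0,6.96,-1]
    - [0,0,0,0,0,6.96,-1]
    - [0,0,0,0,0,6.96,-1]
    - [0,0,0,0,0,6.96,-1]
    - [0,0,0,0,0,0,-1]

```text
time: 0.93
tool_pos: [0.2465, 0.5739, 0.2496]
tool_rot: [0.0, 0.682, 0.731, -0.001]
contact_force: [-0.5, 0.1, 0.1]
gripper_width: -0.0
grasp_force: 0.0
```

Request:
move_arm:
  rows:
    - [-2,0.5,0,0,0,0,-1]
    - [-3.7,0.95,0,0,0,0,-1]
    - [-3.7,0.95,0,0,0,0,-1]
    - [-3.7,0.95,0,0,0,0,-1]
    - [-3.7,0.95,0,0,0,0,-1]
    - [-3.7,0.95,0,0,0,0,-1]
    - [-3.7,0.95,0,0,0,0,-1]
    - [-3.7,0.95,0,0,0,0,-1]
    - [-3.7,0.95,0,0,0,0,-1]
    - [-3.7,0.95,0,0,0,0,-1]
    - [-3.7,0.95,0,0,0,0,-1]
    - [-3.7,0.95,0,0,0,0,-1]
    - [-3.7,0.95,0,0,0,0,-1]
    - [-3.7,0.95,0,0,0,0,-1]
    - [-3.7,0.95,0,0,0,0,-1]
    - [-3.7,0.95,0,0,0,0,-1]
    - [-3.7,0.95,0,0,0,0,-1]
    - [-3.7,0.95,0,0,0,0,-1]
    - [-2,0.5,0,0,0,0,-1]
    - [0,0,0,0,0,0,-1]

```text
time: 2.6
tool_pos: [0.4662, -0.0842, 0.25]
tool_rot: [0.0, 0.682, 0.731, -0.001]
contact_force: [-0.3, 0.5, 0.1]
gripper_width: 0.001
grasp_force: 0.0
```

```bash
python3 - <<'E'
from plan import *
goto([.5134,-.2235,.18],.0719); print(pose()[0]["joint_pos"],manip.tip_reach)
E
```

```text
turn deg [-0.04  0.05 -0.11] then shift cm [-14.23   3.71   7.  ] now [ 0.4662 -0.0842  0.25  ] F [-0.3  0.5  0.1] t 2.6
[-3.35364206e-01 -3.22357376e-01  1.95292059e+00 -1.10910573e-03
  1.51134875e+00 -4.05229416e-01] 0.019
```

```bash
python3 -c "
from h import *
f=grab('wrist','w0');print(-f['R'].T@f['t'],f['R'][2])
rd=(.5188,-.2572,.0719)
for y in(-.08,.08,.126): 
  c,s=np.cos(.0719),np.sin(.0719);print(proj(f,[rd[0]-s*y,rd[1]+c*y,.08]))"
```

```text
[ 0.46036878 -0.00512736  0.37287098] [ 0.02139363 -0.30562879 -0.95191037]
[348.77071338 396.49301088]
[353.75822899 274.13496739]
[355.4763042  231.98566156]
```

Request:
move_arm:
  rows:
    - [-2,0.5,0,0,0,0,-1]
    - [-3,0.8,0,0,0,0,-1]
    - [-3.2,0.8,0,0,0,0,-1]
    - [-3,0.8,0,0,0,0,-1]
    - [-2,0.5,0,0,0,0,-1]
    - [-1,0.3,0,0,0,0,-1]
    - [0,0,0,0,0,0,-1]
    - [0,0,0,0,0,0,-1]

```text
time: 3.32
tool_pos: [0.5127, -0.2185, 0.25]
tool_rot: [-0.001, 0.681, 0.733, 0.0]
contact_force: [-0.3, -0.2, -0.5]
gripper_width: 0.001
grasp_force: 0.0
```

```bash
python3 -c "
from h import *
f=grab('wrist','w1');print(-f['R'].T@f['t'],f['R'][2])
rd=(.5188,-.2572,.0719)
for y in(-.08,.08,.126): 
  c,s=np.cos(.0719),np.sin(.0719);print(proj(f,[rd[0]-s*y,rd[1]+c*y,.08]))
print(manip.state()['tool_pos'])
cv2.imwrite('pics/w01.png',np.vstack([cv2.resize(load('w0')['img'],(480,300),interpolation=cv2.INTER_AREA),cv2.resize(f['img'],(480,300),interpolation=cv2.INTER_AREA)]))"
```

```text
[ 0.50660784 -0.13973716  0.37311187] [ 0.02238202 -0.30356672 -0.95254727]
[316.71416978 294.06755475]
[317.60851647 136.63785363]
[317.92389254  81.12296016]
[ 0.51258636 -0.21820934  0.25011933]
```

View pics/w01.png

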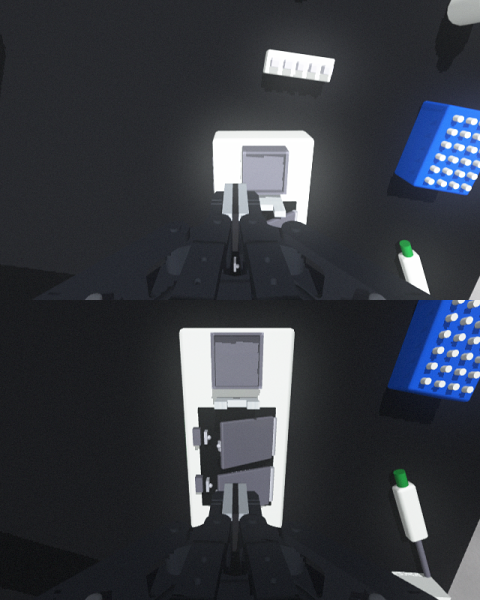

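The wrist views show the seat, fork b and both open covers where the fit puts them: fork b at full-resolution (315,138) against a predicted (318,137). Next I press cover b.

Request:
move_arm:
  rows:
    - [-0.5,0,2,0,0,0,-1]
    - [0,0,3,0,0,0,-1]
    - [0,0,3,0,0,0,-1]
    - [0,0,2,0,0,0,-1]
    - [0,0,1,0,0,0,-1]
    - [0,0,1,0,0,0,-1]
    - [0,0,1,0,0,0,-1]
    - [0,0,1,0,0,0,-1]
    - [0,0,0.8,0,0,0,-1]
    - [0,0,0.6,0,0,0,-1]
    - [0,0,0.4,0,0,0,-1]
    - [0,0,0.3,0,0,0,-1]
    - [0,0,0,0,0,0,-1]

```text
time: 4.45
tool_pos: [0.5132, -0.2249, 0.0893]
tool_rot: [-0.0, 0.681, 0.732, -0.0]
contact_force: [-0.1, 0.4, 0.8]
gripper_width: -0.0
grasp_force: 0.0
```

Request:
move_arm:
  rows:
    - [0,0,0.2,0,0,0,-1]
    - [0,0,0.2,0,0,0,-1]
    - [0,0,0.1,0,0,0,-1]
    - [0,0,0,0,0,0,-1]

```text
time: 4.78
tool_pos: [0.5135, -0.2251, 0.0855]
tool_rot: [0.0, 0.681, 0.732, -0.0]
contact_force: [-3.6, 1.8, 7.6]
gripper_width: 0.0
grasp_force: 3.7
```

Request:
move_arm:
  rows:
    - [0,0,0.1,0,0,0,-1]
    - [0,0,0.1,0,0,0,-1]
    - [0,0,0,0,0,0,-1]

```text
time: 5.03
tool_pos: [0.5136, -0.2252, 0.0854]
tool_rot: [-0.0, 0.681, 0.732, -0.0]
contact_force: [-8.3, 3.3, 18.0]
gripper_width: -0.002
grasp_force: 8.6
```

Request:
move_arm:
  rows:
    - [0,0,-1,0,0,0,-1]
    - [0,0,-3,0,0,0,-1]
    - [0,0,-3.5,0,0,0,-1]
    - [-1.6,0,-1,0,0,0,-1]
    - [-2.5,0,0,0,0,0,-1]
    - [-2,0,0,0,0,0,-1]
    - [-0.5,0,0,0,0,0,-1]
    - [0,0,1,0,0,0,-1]
    - [0,0,1,0,0,0,-1]
    - [0,0,1,0,0,0,-1]
    - [0,0,1,0,0,0,-1]
    - [0,0,1,0,0,0,-1]
    - [0,0,1,0,0,0,-1]
    - [0,0,0.8,0,0,0,-1]
    - [0,0,0.7,0,0,0,-1]
    - [0,0,0.5,0,0,0,-1]
    - [0,0,0.3,0,0,0,-1]
    - [0,0,0.2,0,0,0,-1]
    - [0,0,0.2,0,0,0,-1]
    - [0,0,0,0,0,0,-1]

```text
time: 6.7
tool_pos: [0.5179, -0.291, 0.0852]
tool_rot: [-0.001, 0.681, 0.732, -0.001]
contact_force: [-13.4, 7.6, 26.9]
gripper_width: 0.006
grasp_force: 13.6
```

Request:
move_arm:
  rows:
    - [0,0,-1,0,0,0,-1]
    - [0,0,-3,0,0,0,-1]
    - [0,0,-3.5,0,0,0,-1]
    - [0,0,-3.5,0,0,0,-1]
    - [1,0,-3.5,0,0,0,-1]
    - [3,0,-2,0,0,0,-1]
    - [4,-1,0,0,0,0,-1]
    - [4,-1,0,0,0,0,0]
    - [4,-1,0,0,0,0,1]
    - [4,-1,0,0,0,0,1]
    - [2,-1,0,0,0,0,1]
    - [0,0,0,0,0,0,1]
    - [0,0,0,0,0,0,1]

```text
time: 7.78
tool_pos: [0.4523, -0.074, 0.2455]
tool_rot: [0.001, 0.681, 0.733, 0.0]
contact_force: [0.9, -0.5, 0.0]
gripper_width: 0.843
grasp_force: 0.0
```

```bash
python3 - <<'E'
from plan import *
f=grab("side","side1"); g=grab("wrist","w2"); goto([.4979,.2664,.25],.3118)
c=lambda i,x,y,w,h,k:cv2.resize(i[y:y+h,x:x+w],None,fx=k,fy=k,interpolation=cv2.INTER_CUBIC)
cv2.imwrite("pics/c4.png",np.vstack([c(f["img"],290,240,170,120,3.5),c(g["img"],215,100,170,50,3.5) if 0 else cv2.resize(g["img"],(595,372))[:180]]))
E
```

```text
turn deg [  0.04   0.04 -13.78] then shift cm [31.14 14.78 -0.45] now [ 0.4527 -0.0753  0.2455] F [ 0.1 -1.4  0.2] t 7.88
```

View pics/c4.png

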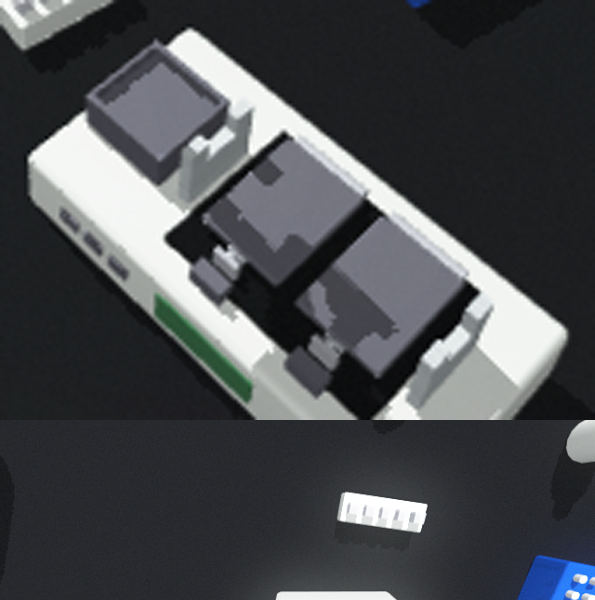

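Both covers now lie flat with their edges under the latches at about (228,262) and (325,352) in the crop, so they are shut. I'll go to the reading arm.

Request:
move_arm:
  rows:
    - [0,0,0,0,0,-6.89,1]
    - [0,0,0,0,0,-6.89,1]
    - [1.5,1,0,0,0,0,1]
    - [3,2,0,0,0,0,1]
    - [3,2,0,0,0,0,1]
    - [3,2,0,0,0,0,1]
    - [3,2.2,0,0,0,0,1]
    - [2.5,2.5,0,0,0,0,1]
    - [1.5,2,0,0,0,0,1]
    - [0.6,1,0,0,0,0,1]
    - [0,0,0,0,0,0,1]
    - [0,0,0,0,0,0,1]
    - [0,0,0,0,0,0,1]

```text
time: 8.97
tool_pos: [0.5366, 0.1412, 0.2449]
tool_rot: [-0.0, 0.589, 0.808, -0.001]
contact_force: [-0.4, 0.0, 0.0]
gripper_width: 1.0
grasp_force: 0.0
```

```bash
python3 - <<'E'
from plan import *
g=grab("wrist","w3"); goto([.4979,.2664,.25],.3118)
E
```

```text
turn deg [-0.04  0.02 -0.09] then shift cm [13.1   0.17 -0.49] now [0.5364 0.1412 0.2451] F [ 0.3 -0.7 -0.5] t 9.02
```

Request:
move_arm:
  rows:
    - [1.5,0,0,0,0,0,1]
    - [3,0,0,0,0,0,1]
    - [2,0,0,0,0,0,1]
    - [0.5,0,0,0,0,0,1]
    - [0,0,0,0,0,0,1]
    - [0,0,0,0,0,0,1]
    - [0,0,0,0,0,0,1]

```text
time: 9.6
tool_pos: [0.5153, 0.2081, 0.2454]
tool_rot: [0.0, 0.589, 0.808, -0.0]
contact_force: [-0.8, 0.2, 0.3]
gripper_width: 1.001
grasp_force: 0.0
```

```bash
python3 - <<'E'
from plan import *
g=grab("wrist","w4"); goto([.4979,.2664,.25],.3118)
r=lambda t:load(t)["img"][0:400,120:520]
cv2.imwrite("pics/w34.png",np.hstack([r("w3"),r("w4")]))
E
```

```text
turn deg [ 0.01  0.02 -0.06] then shift cm [ 6.08  0.12 -0.46] now [0.5154 0.2081 0.2454] F [-0.6 -0.  -0.1] t 9.65
```

View pics/w34.png

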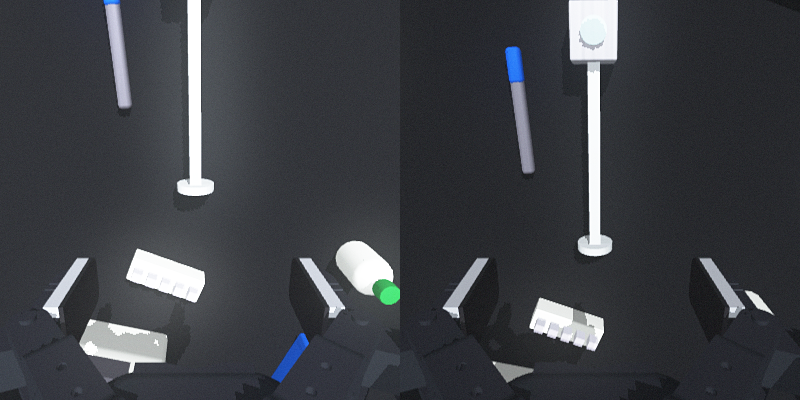

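```bash
python3 - <<'E'
from h import *
a=load("w3");b=load("w4")
print("disc tri",tri([(a,315,184),(b,314.5,240.5)]))
L,Rr=atz(b,290,61,.04),atz(b,337,61,.04);print("head inner",L,Rr,np.linalg.norm(L-Rr))
p,q=atz(b,314,66,.028),atz(b,314.7,230,.028);d=(p-q)[:2];d/=np.linalg.norm(d)
print("bar",p,q,np.arctan2(-d[0],d[1]))
m=(L+Rr)/2
print("balance", m[:2]-.045*d)
A=(.4979,.2664,.3118)
for l in[(-.022,.045,.04),(.022,.045,.04),(0,-.151,.04)]:
  c,s=np.cos(A[2]),np.sin(A[2]);print(proj(b,[A[0]+c*l[0]-s*l[1],A[1]+s*l[0]+c*l[1],l[2]]))
E
```

```text
disc tri [0.54461991 0.12159136 0.00745518]
head inner [0.46272776 0.30154901 0.04      ] [0.50386332 0.31479213 0.04      ] 0.043214742030632455
bar [0.48483108 0.30498886 0.028     ] [0.53785576 0.14310152 0.028     ] 0.3165280847062825
balance [0.49730264 0.26540609]
[290.73684017  60.11307598]
[338.62747947  60.0955928 ]
[314.54398864 252.29527078]
```

The wrist views show the bar axis at column 314–315, the head's inner edge near row 60 (the fit predicts 60) and the disc's top rim near row 250 (predicted 252). This agrees with the two-view fit, so I go to the balance point.

Request:
move_arm:
  rows:
    - [1,0,0,0,0,0,1]
    - [2.5,0.1,1,0,0,0,1]
    - [2,0,3,0,0,0,1]
    - [0.6,0,3.5,0,0,0,1]
    - [0,0,3.5,0,0,0,1]
    - [0,0,3,0,0,0,1]
    - [0,0,2,0,0,0,1]
    - [0,0,1,0,0,0,1]
    - [0,0,0,0,0,0,1]
    - [0,0,0,0,0,0,1]

```text
time: 10.48
tool_pos: [0.4976, 0.2678, 0.0758]
tool_rot: [0.0, 0.589, 0.808, 0.0]
contact_force: [-0.5, -0.3, -0.0]
gripper_width: 0.999
grasp_force: 0.0
```

```bash
python3 - <<'E'
from plan import *
goto([.4976,.267,.0225],.3145)
E
```

```text
turn deg [ 0.02 -0.   -0.15] then shift cm [-0.07 -0.03  5.33] now [0.4976 0.2678 0.0758] F [-0.5 -0.3 -0. ] t 10.48
```

Request:
move_arm:
  rows:
    - [-0.1,0,1,0,0,-0.2,1]
    - [0,0,1.5,0,0,0,1]
    - [0,0,1.3,0,0,0,1]
    - [0,0,1,0,0,0,1]
    - [0,0,0.5,0,0,0,1]
    - [0,0,0,0,0,0,1]
    - [0,0,0,0,0,0,0.2]
    - [0,0,0,0,0,0,-0.3]
    - [0,0,0,0,0,0,-0.6]
    - [0,0,0,0,0,0,-0.8]
    - [0,0,0,0,0,0,-1]
    - [0,0,0,0,0,0,-1]
    - [0,0,0,0,0,0,-1]
    - [0,0,0,0,0,0,-1]
    - [0,0,0,0,0,0,-1]
    - [0,0,0,0,0,0,-1]

```text
time: 11.82
tool_pos: [0.4979, 0.2668, 0.0228]
tool_rot: [0.0, 0.587, 0.809, 0.0]
contact_force: [-0.4, 0.3, 3.8]
gripper_width: 0.127
grasp_force: 60.9
```

Request:
move_arm:
  rows:
    - [0,0,-0.2,0,0,0,-1]
    - [0,0,-0.5,0,0,0,-1]
    - [0,0,-1,0,0,0,-1]
    - [0,0,-1,0,0,0,-1]
    - [0,0,-0.5,0,0,0,-1]
    - [0,0,0,0,0,0,-1]
    - [0,0,0,0,0,0,-1]
    - [0,0,0,0,0,0,-1]
    - [0,0,0,0,0,0,-1]

```text
time: 12.57
tool_pos: [0.4971, 0.2665, 0.0538]
tool_rot: [-0.0, 0.587, 0.809, -0.0]
contact_force: [0.2, -0.7, -3.9]
gripper_width: 0.123
grasp_force: 59.9
```

```bash
python3 - <<'E'
from plan import *
s,R=pose();print(s["contact_force"],s["ft_torque"],s["tool_pos"],R.as_matrix().round(3).tolist())
S=grab("side","side2");T=grab("top","top2")
cv2.imwrite("pics/c5.png",cv2.resize(S["img"][130:225,180:310],None,fx=6,fy=6,interpolation=cv2.INTER_CUBIC))
E
```

```text
[ 0.24939372 -0.6924535  -3.89947032] [-0.01061445  0.01178407  0.02008602] [0.49711235 0.26654833 0.05376592] [[-0.31, 0.951, -0.001], [0.951, 0.31, -0.0], [-0.0, -0.001, -1.0]]
```

View pics/c5.png

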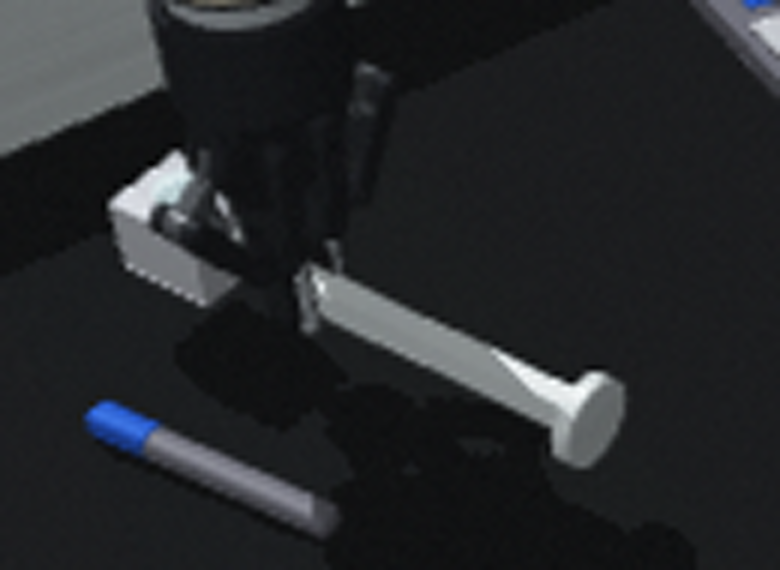

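The arm is held clear of the bench, with its head at crop (170,240) and its tail disc at (590,420). I check the level numerically, then plan the carry.

```bash
python3 - <<'E'
from fit import tf
from plan import *
S=load("side2");T=load("top2")
px=lambda x,y:np.array((180+(x+.5)/6-.5,130+(y+.5)/6-.5))
A=[.4971,.2665,.3145,.031]
for n,l,q in[("head bot inner -x",(-.022,.045,0),px(206,304)),("head bot outer -x",(-.022,.095,0),px(127,266)),("head top outer -x",(-.022,.095,.04),px(112,208)),("disc tailface",(0,-.155,.02),px(596,420))]:
    print(n,(q-proj(S,tf(A,l))).round(1), "dz1cm px",(proj(S,tf(A,l)+[0,0,.01])-proj(S,tf(A,l))).round(1))
goto([.515,-.2043,.2],.0719)
E
```

```text
head bot inner -x [ 0.4 -1.1] dz1cm px [-0.7 -2.8]
head bot outer -x [ 0.9 -0.6] dz1cm px [-0.8 -2.8]
head top outer -x [1.7 1.1] dz1cm px [-0.8 -2.9]
disc tailface [ 0.7 -0.7] dz1cm px [-0.3 -2.9]
turn deg [-6.000e-02  1.000e-02  1.397e+01] then shift cm [-47.09  -1.6  -14.63] now [0.4971 0.2666 0.0537] F [-0.1  0.3 -4.8] t 12.67
```

Request:
move_arm:
  rows:
    - [0,0,-1,0,0,0,-1]
    - [0,0,-2,0,0,0,-1]
    - [0,0,-2.5,0,0,0,-1]
    - [0,0,-2.5,0,0,0,-1]
    - [0,0,-2.5,0,0,0,-1]
    - [0,0,-2.2,0,0,0,-1]
    - [0,0,-1.3,0,0,0,-1]
    - [0,0,-0.6,0,0,1,-1]
    - [0,0,0,0,0,2,-1]
    - [0,0,0,0,0,3,-1]
    - [0,0,0,0,0,3,-1]
    - [0,0,0,0,0,3,-1]
    - [0,0,0,0,0,2,-1]
    - [0,0,0,0,0,0,-1]

```text
time: 13.83
tool_pos: [0.4967, 0.2664, 0.1987]
tool_rot: [-0.001, 0.682, 0.731, -0.001]
contact_force: [0.3, -0.7, -4.5]
gripper_width: 0.123
grasp_force: 59.8
```

Request:
move_arm:
  rows:
    - [-1,0,0,0,0,0,-1]
    - [-2,-0.1,0,0,0,0,-1]
    - [-2.8,-0.1,0,0,0,0,-1]
    - [-2.8,-0.1,0,0,0,0,-1]
    - [-2.8,-0.1,0,0,0,0,-1]
    - [-2.8,-0.1,0,0,0,0,-1]
    - [-2.8,-0.1,0,0,0,0,-1]
    - [-2.8,-0.1,0,0,0,0,-1]
    - [-2.8,-0.1,0,0,0,0,-1]
    - [-2.8,-0.1,0,0,0,0,-1]
    - [-2.8,-0.1,0,0,0,0,-1]
    - [-2.8,-0.1,0,0,0,0,-1]
    - [-2.8,-0.1,0,0,0,0,-1]
    - [-2.8,-0.1,0,0,0,0,-1]
    - [-2.8,-0.1,0,0,0,0,-1]
    - [-2.8,-0.1,0,0,0,0,-1]
    - [-2.5,-0.1,0,0,0,0,-1]
    - [-1.5,0,0,0,0,0,-1]
    - [-0.9,0,0,0,0,0,-1]
    - [0,0,0,0,0,0,-1]

```text
time: 15.5
tool_pos: [0.5149, -0.2056, 0.2]
tool_rot: [-0.0, 0.682, 0.731, -0.0]
contact_force: [0.8, 0.3, -4.3]
gripper_width: 0.126
grasp_force: 59.8
```

```bash
python3 - <<'E'
from plan import *
goto([.515,-.2043,.136],.0719); print(pose()[0]["ft_torque"])
E
```

```text
turn deg [-0.03 -0.01 -0.13] then shift cm [0.12 0.02 6.4 ] now [ 0.5149 -0.2056  0.2   ] F [ 0.8  0.3 -4.3] t 15.5
[0.01803527 0.0646577  0.00027643]
```

Request:
move_arm:
  rows:
    - [0.1,0,0.5,0,0,-0.1,-1]
    - [0,0,1.2,0,0,0,-1]
    - [0,0,1.5,0,0,0,-1]
    - [0,0,1.5,0,0,0,-1]
    - [0,0,1.2,0,0,0,-1]
    - [0,0,0.5,0,0,0,-1]
    - [0,0,0,0,0,0,-1]
    - [0,0,0,0,0,0,-1]
    - [0,0,0,0,0,0,-1]

```text
time: 16.25
tool_pos: [0.5158, -0.2033, 0.1373]
tool_rot: [0.001, 0.681, 0.733, 0.0]
contact_force: [-0.1, 0.6, -3.8]
gripper_width: 0.129
grasp_force: 59.8
```

```bash
python3 - <<'E'
from plan import *
S=grab("side","side3");T=grab("top","top3");W=grab("wrist","w5")
goto([.515,-.2043,.136],.0719)
c=lambda i,x,y,w,h,k:cv2.resize(i[y:y+h,x:x+w],None,fx=k,fy=k,interpolation=cv2.INTER_CUBIC)
cv2.imwrite("pics/c6.png",np.hstack([c(S["img"],285,195,170,190,3.15)[:598,:440] if 0 else c(S["img"],290,200,150,198,3),c(W["img"],230,20,115,198,3)]))
E
```

```text
turn deg [0.1  0.07 0.07] then shift cm [-0.06 -0.08  0.15] now [ 0.5158 -0.2036  0.1375] F [ 0.8 -0.6 -4.3] t 16.4
```

View pics/c6.png

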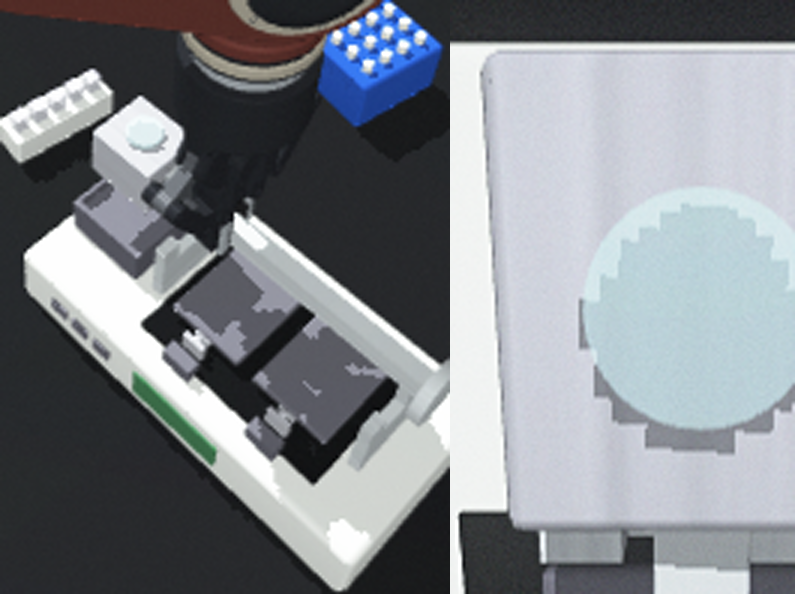

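Side view: the arm is level over the reader, the head is above the seat and the tail disc is beyond fork a at (435,395). In the wrist view fork b's left prong ends at column 625 and the bar spans 655–750, nearly centred. I'll refine the reader's yaw and centre from the wrist frames numerically.

```bash
python3 - <<'E'
from fit import tf,ray
from plan import *
W=load("w5");w=load("w1");im=w["img"].min(axis=2)
Ls,Rs=[],[]
for r in range(50,240,4):
    x=np.where(im[r]>120)[0]; x=x[(x>200)&(x<420)]
    Ls.append(atz(w,x.min()-.5,r,.052)[:2]);Rs.append(atz(w,x.max()+.5,r,.052)[:2])
for n,P in(("L",Ls),("R",Rs)):
    P=np.array(P);k=np.polyfit(P[:,1],P[:,0],1);e=np.polyval(k,P[:,1])-P[:,0]
    g=abs(e)<.003;k=np.polyfit(P[g,1],P[g,0],1);print(n,"yaw",-k[0],"x at y=-.2043",np.polyval(k,-.2043),"rms mm",e.std()*1e3,g.mean())
rd=[.5188,-.2572,.0719,0]
print("expect L,R",tf(rd,(-.07,.053,0)),tf(rd,(.07,.053,0)))
# seat rim along y from w1
loc=lambda p:(np.array([[np.cos(.0719),np.sin(.0719)],[-np.sin(.0719),np.cos(.0719)]])@(p[:2]-rd[:2])).round(4)
for q in((211,33),(263,33),(262,88),(212,88)): print("rim local",loc(atz(w,q[0]/.75,q[1]/.75,.079)))
# fork b left prong, bar, in w5
c=lambda x,y:(230+(x-450)/3,20+y/3)
print("prong out/in",loc(atz(W,*c(540,545),.1)),loc(atz(W,*c(625,545),.1)))
print("bar L/R",loc(atz(W,*c(655,582),.1425)),loc(atz(W,*c(750,582),.1425)),"head inner L",loc(atz(W,*c(512,526),.1545)))
print("tcp",loc(manip.state()["tool_pos"]))
# side view of held arm
S=load("side3");px=lambda x,y:np.array((290+x/3,200+y/3))
A=[*manip.state()["tool_pos"][:2],.0719,.1147]
for n,l,q in(("head top far",(.022,.095,.04),px(142,98)),("head top left",(-.022,.095,.04),px(94,136)),("head bot left",(-.022,.095,0),px(94,178)),("disc tail c",(0,-.155,.02),px(437,395))):
    print(n,(q-proj(S,tf(A,l))).round(1))
E
```

```text
L yaw 0.07527030386719963 x at y=-.2043 0.44458445426525456 rms mm 0.2777967180038589 1.0
R yaw 0.07377933154939026 x at y=-.2043 0.581663495025122 rms mm 0.2828033062554868 1.0
expect L,R [ 0.44517344 -0.2093656   0.        ] [ 0.58481172 -0.19930827  0.        ]
rim local [-0.0299  0.1544]
rim local [0.0264 0.1545]
rim local [0.0274 0.0965]
rim local [-0.0303  0.0964]
prong out/in [-0.0266  0.0788] [-0.0121  0.0788]
bar L/R [-0.0051  0.0882] [0.0069 0.0882] head inner L [-0.0205  0.0995]
tcp [0.0008 0.0537]
head top far [1.7 1.9]
head top left [2.1 2.3]
head bot left [2.2 3.6]
disc tail c [ 0.6 -0.6]
```

```bash
python3 - <<'E'
from plan import *
W=load("w5");g=cv2.cvtColor(W["img"],cv2.COLOR_BGR2GRAY).astype(int)
for r in(45,60,160,185): 
    print(r,"L",g[r,234:256].tolist(),"R",g[r,372:404].tolist())
for c in (260,370): print("col",c,g[28:46,c].tolist(),g[186:204,c].tolist())
print("bar row214",g[214,290:340].tolist())
S=load("side3");print(manip.state()["tool_pos"],-W["R"].T@W["t"])
E
```

```text
45 L [242, 242, 241, 241, 244, 245, 164, 180, 190, 200, 205, 210, 216, 210, 214, 211, 213, 211, 211, 211, 211, 213] R [208, 210, 209, 213, 214, 214, 215, 214, 213, 216, 203, 185, 166, 152, 132, 224, 244, 242, 242, 242, 242, 241, 241, 241, 242, 242, 242, 242, 242, 241, 242, 242]
60 L [243, 242, 242, 241, 243, 243, 246, 152, 184, 192, 197, 206, 213, 211, 212, 212, 209, 212, 212, 208, 208, 213] R [206, 209, 210, 216, 211, 212, 214, 216, 211, 203, 188, 175, 158, 137, 226, 245, 242, 242, 242, 242, 243, 241, 242, 241, 241, 242, 241, 240, 242, 241, 241, 241]
160 L [241, 242, 242, 243, 242, 243, 242, 242, 242, 242, 242, 243, 245, 181, 177, 189, 196, 202, 209, 210, 211, 208] R [209, 211, 207, 207, 194, 184, 173, 146, 223, 245, 242, 242, 242, 241, 242, 243, 242, 242, 242, 242, 242, 242, 242, 242, 242, 242, 241, 242, 242, 241, 241, 240]
185 L [241, 241, 241, 242, 242, 243, 241, 242, 242, 242, 242, 241, 242, 243, 246, 145, 182, 194, 199, 203, 206, 209] R [208, 203, 201, 188, 175, 170, 149, 249, 243, 243, 242, 242, 240, 241, 242, 242, 243, 242, 241, 242, 242, 242, 241, 240, 240, 243, 240, 243, 241, 240, 241, 241]
col 260 [41, 45, 46, 44, 45, 54, 173, 241, 219, 187, 213, 216, 212, 212, 212, 214, 211, 213] [203, 202, 205, 205, 203, 203, 207, 195, 170, 146, 143, 206, 239, 240, 238, 239, 238, 218]
col 370 [43, 46, 40, 47, 40, 49, 170, 240, 221, 184, 207, 209, 206, 204, 207, 203, 205, 206] [206, 207, 204, 203, 206, 205, 210, 198, 177, 152, 106, 52, 57, 55, 54, 50, 56, 53]
bar row214 [85, 82, 81, 85, 88, 84, 86, 87, 202, 229, 226, 226, 226, 225, 227, 227, 226, 224, 227, 227, 227, 225, 225, 226, 226, 225, 225, 225, 226, 224, 226, 226, 225, 225, 226, 227, 226, 227, 229, 193, 77, 82, 84, 85, 85, 84, 87, 88, 84, 86]
[ 0.51575771 -0.20359439  0.13750005] [ 0.50947076 -0.12448802  0.26048465]
```

```bash
python3 - <<'E'
from plan import *
from scipy.optimize import brentq
W=load("w5");print(W["mtx"][0,0],W["mtx"][:2,2])
out=[]
for r,l,rr,w in((45,239.6,386.6,.044),(60,240.5,385.6,.044),(160,246.5,379.8,.044),(185,248.5,378.5,.044),(214,297.6,329.4,.012)):
    f=lambda z:np.linalg.norm(atz(W,l,r,z)-atz(W,rr,r,z))-w
    z=brentq(f,.05,.24);m=(atz(W,l,r,z)+atz(W,rr,r,z))/2;print(r,m.round(4))
E
```

```text
331.3773637366557 [313.42805272 197.01817465]
45 [ 0.5087 -0.1116  0.1521]
60 [ 0.509  -0.1158  0.1521]
160 [ 0.5113 -0.1463  0.1526]
185 [ 0.512  -0.1549  0.1525]
214 [ 0.5131 -0.1688  0.1434]
```

```bash
python3 - <<'E'
from fit import tf
from plan import *
S=load("side3");g=cv2.cvtColor(S["img"],cv2.COLOR_BGR2GRAY)
for z in(-.005,0,.005):
  A=[.5158,-.2036,.0735,.1147+z]
  print(z,[proj(S,tf(A,(.02*np.cos(t),-.155,.02+.02*np.sin(t)))).round(1).tolist() for t in (0,1.57,3.14,4.71)],proj(S,tf(A,(0,-.147,.028))).round(1))
print("cols 422-458")
for r in range(314,350): print(r," ".join(f"{v:3d}" for v in g[r,422:458]))
A=[.5158,-.2036,.0735,.1147];print("head top corners",[proj(S,tf(A,l)).round(1).tolist() for l in((.022,.095,.04),(-.022,.095,.04),(-.022,.045,.04),(-.022,.095,0),(-.022,.045,0))])
print("head cols 318-354")
for r in range(228,270,1): print(r," ".join(f"{v:3d}" for v in g[r,318:354]))
E
```

```text
-0.005 [[441.5, 325.6], [437.2, 327.8], [427.2, 341.7], [431.9, 339.0]] [431.4 327.9]
0 [[442.2, 324.2], [437.9, 326.4], [427.9, 340.3], [432.5, 337.7]] [432.1 326.5]
0.005 [[442.9, 322.8], [438.6, 324.9], [428.5, 338.9], [433.1, 336.3]] [432.7 325. ]
cols 422-458
314 189 238 254 254 249 164  59  40  41  41  40  39  39  40  40  40  41  43  41  42  40  40  41  40  40  41  38  39  40  40  41  40  40  39  40  40
315 186 189 221 253 254 250 209 100  47  39  41  40  41  39  40  40  40  40  40  40  40  40  41  40  40  40  40  41  42  39  40  41  40  39  40  40
316 186 186 186 221 249 254 253 242 119  48  40  40  39  41  40  41  40  41  40  39  41  39  39  40  41  40  42  39  40  40  40  40  40  39  40  39
317 185 186 184 188 192 239 254 253 245 158  54  41  39  41  41  40  40  40  41  40  41  41  39  39  39  39  40  40  40  40  40  40  39  40  40  40
318 186 186 186 186 186 190 238 254 254 248 164  57  41  40  40  40  39  40  39  39  41  41  41  42  39  40  40  39  42  38  40  40  40  40  40  41
319 186 185 185 186 185 186 189 222 253 254 250 209 100  46  38  41  39  77  74  45  41  41  40
[... 10124 characters left out ...]
 151 157 156 158 157 158 157 157 154 153  61  42  47  51  76 137 168 147 163 131 125 111  66  57  57  58  57
266  79  72  80  89  92  92  92  91 149 157 157 158 157 157 155 208 165 156 156  96  42  41  58 106 120 138 165 148 161 118  68  49  55  68  74  64
267  76  80  90  92  92  91 149 155 158 157 157 158 157 157 156 160 157 156 156 153  95  42  72  99 111 121 134 164 136  70  51  47  33  76  84  78
268 127  96  91  92  92 149 156 157 157 157 157 157 158 158 156 156 155 156 158 157 157 108  65  84  97 109 120 131  76  67  56  51  46  43  61  80
269 158 128  96 151 156 156 157 157 157 157 157 157 157 158 157 157 155 155 155 157 159 133 107  90  85  96 107  79  58  62  68  56  50  38  32  60
```

The head corners and the disc extents match a level arm to about 1 px. The bar sits about 2 mm to the +x side of the fork centre, so I make a small correction.

Request:
move_arm:
  rows:
    - [0,-0.1,0.1,0,0,-0.1,-1]
    - [0,-0.1,0,0,0,0,-1]
    - [0,0,0,0,0,0,-1]
    - [0,0,0,0,0,0,-1]
    - [0,0,0,0,0,0,-1]
    - [0,0,0,0,0,0,-1]
    - [0,0,0,0,0,0,-1]
    - [0,0,0,0,0,0,-1]

```text
time: 17.07
tool_pos: [0.5131, -0.2034, 0.1353]
tool_rot: [-0.0, 0.68, 0.733, -0.0]
contact_force: [0.0, 0.2, -4.2]
gripper_width: 0.128
grasp_force: 59.8
```

```bash
python3 - <<'E'
from plan import *
goto([.5132,-.2043,.136],.0743); s=manip.state(); print(abs(s["joint_vel"]).max(),s["gripper_width"],s["grasp_force"])
E
```

```text
turn deg [-0.   -0.    0.03] then shift cm [-0.09 -0.   -0.07] now [ 0.5131 -0.2034  0.1353] F [ 0.   0.2 -4.2] t 17.07
0.002886256255745908 0.12761920969683338 59.78192210197449
```

```bash
python3 -c "
from plant import manip
print(manip.job_done())"
```

```text
the job is handed in; nothing more can be done
None
```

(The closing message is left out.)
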